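Fit the guide roller and its axle in the bracket

TASK

Set the loose rubber roller down between the side plates of the blue bracket, on its two support bars. Then take the longer of the two axles from the wooden rack and push it through side plate, roller and other side plate, from either side, until its head is fully home against the plate. Let go, and leave the short axle and the other things on the table where they are.

Things in the scene. Friction and masses are not known exactly. Their poses are not given: they have to be found in the camera images.
- bracket: Blue steel bracket, fixed. Base 110 (x) x 120 (y) x 10 mm. Two alike upright side plates, 60 mm wide (x), 12 mm thick, 105 mm high, inner faces 78 mm and outer faces 102 mm apart along y, each with a round 19 mm hole, both on one line along y, 85 mm above the table. Two 10 mm support bars between the plates run along y at x = +-12.6 mm, tops 59.5 mm high. Origin: centre of base's underside, z up.
- bracket_bore (a point): Point on the line of the two plate holes, midway between the plates, 85 mm above the table; axes as the bracket's. A roller laid on the bars has its centre here, with 4 mm of play to each plate.
- roller: Black rubber roller with a grey sleeve, 56 mm diameter, 70 mm long, with a 22 mm bore right through, 0.13 to 0.25 kg; lies on its side on the table, left or right of the bracket (slightly facetted, it does not roll away). Origin: its centre, on the axis; its y axis is the roller's axis, both ends alike.
- rack: Wooden rack, fixed, on the other side of the bracket than the roller: 80 (x) x 150 (y) mm, 51 mm high, V rests for two level parallel axles at y = +45 and -45 mm, along x, shaft axes 50 mm above the table, heads overhanging its -x edge. The rests stand 4 to 12 and 48 to 56 mm from an axle's head (give or take 2 mm). Origin: centre of its underside.
- axle: The longer axle: steel shaft 16 mm thick, 130 mm long, last 12 mm tapered to 8 mm; dark round head 30 mm diameter, 35 mm long; 0.16 to 0.30 kg, balance point 38 mm from the head along the shaft. Lies in either of the rack's two places. Origin: on the axis where head meets shaft; +x runs to the tip; the head is at x = -35 to 0 mm; roll about x is arbitrary.
- axle_grip (a point): Middle of the axle's head, on the axis, at axle x = -17.5 mm; head is 30 mm thick there.
- axle_mid (a point): Point on the shaft's axis 51 mm from the head; it coincides with bracket_bore when the axle is fully home with its head against a side plate.
- axle_tip (a point): Tip of the axle, at axle x = 130 mm.
- short_axle: The wrong axle, in the rack's other rest: the same head and thickness, but the shaft is only 80 mm long (115 mm over all). Same axes. To be left in the rack.
- wrench: Steel spanner, 180 mm long, 8 mm high, lying between robot and bracket. Origin: its middle. A bystander.
- screwdriver: Screwdriver, 200 mm long, 26 mm high, lying beyond the bracket. Origin: its middle. A bystander.
- spray_can: Upright spray can, 58 mm diameter, 130 mm high, beyond the bracket. Origin: centre of its base. A bystander.
- bearing: Steel bearing ring, 72 mm diameter, 18 mm high, lying flat beyond the bracket. Origin: centre of its underside. A bystander.
Things that resemble listed ones, but are neither listed nor needed, are in the scene too. Of the things that look like the roller, take the one that is farthest to the robot's left at the start. What is shaped like the axle but yellow is not meant.

How it is judged (in metres and radians):
On the way, in this order (a step that is already met when the one before it is completed fails the run):
1. the roller lies on the bracket's bars, its bore in line with the plate holes (centre within 7 mm) (distance between roller and bracket_bore below 0.007 m and angle between the y axis of roller and the y axis of bracket, either way round below 0.12 rad), for 0.3 s.
2. the long axle's tip has gone through a side plate and into the roller in the bracket (all of step 1 and distance between axle_tip and bracket_bore below 0.04 m and angle between the x axis of axle and the y axis of bracket, either way round below 0.1 rad), for 0.02 s.
At the end, for the whole second after the job is handed in: The long axle goes through both plates and the roller, its head home against a plate (axle_mid within 5 mm of bracket_bore, axle within 0.05 rad of the bracket's y axis), the roller is still in place on it (centre within 7 mm of bracket_bore), all at rest and released (all of step 1 and distance between axle_mid and bracket_bore below 0.005 m and angle between the x axis of axle and the y axis of bracket, either way round below 0.05 rad and linear speed of each of axle, roller below 0.02 m/s); the robot touches nothing.
It fails at once if the short axle is moved more than 30 mm (distance of short_axle from where it was at the start of the episode above 0.03 m).
It fails at once if the spanner is moved more than 30 mm (distance of wrench from where it was at the start of the episode above 0.03 m).
It fails at once if the screwdriver is moved more than 30 mm (distance of screwdriver from where it was at the start of the episode above 0.03 m).
It fails at once if the spray can is moved more than 30 mm (distance of spray_can from where it was at the start of the episode above 0.03 m).
It fails at once if the bearing ring is moved more than 30 mm (distance of bearing from where it was at the start of the episode above 0.03 m).
It also fails if it takes over 69 s, if anything falls off the work surface, if the arm or the gripper's body presses on something with over 40 N, if the wrist force passes 120 N, or if a joint passes its speed limit or range.

ROBOT

A 6-joint arm with a two-finger parallel gripper is mounted at the origin on the work surface. World frame = base frame: x ahead of the robot, y to its left, z up, the work surface at z = 0. Lengths are in mm, angles in rad, forces in N, time in s.
With the tool pointing down it reaches from about 300 to 875 mm from the base axis. Payload 6.4 kg.
Tool frame: the origin (TCP) lies at the very end of the fingers, on their centre line; the grasp point (between the pads) lies 19 mm behind it; z points along the fingers, y is the line along which they close (so a half turn about z gives the same grasp; the last joint's range is limited). The gripper opens to 85 mm and grips with 20 to 120 N. Pads are 22 mm wide; open, the fingers measure 114 mm over their backs; the gripper's body (76 mm by 85 mm) begins 54 mm behind the grasp point. The pads swing forward as they close: fully open they stand 13 mm farther back than shut.
Start: joints at [0.98, 0.181, 1.607, -0, 1.354, -0.206], TCP at [215.83, 532.972, 231.288] pointing down, gripper open.
Joint ranges: [-2.99, 2.99], [-0.89, 2.07], [0.3, 2.58], [-1.14, 4.28], [0, 2.63], [-3.12, 3.12]. Speed limits (rad/s): [2.57, 2.57, 3.01, 3.14, 3.14, 3.14].

INTERFACE

Orientations are given as a unit quaternion [w, x, y, z].
In Python, from bench import r, jaws, kinematics, sensors, viewer, workorder, spotter gives the robot as it stands. The module is installed in compiled form; this text tells all that it offers. Calls block until the motion is done:
- r.reach(position, orientation): joint-space move of the TCP to a pose.
- r.move_straight(position, orientation=None, v=150): straight line of the TCP; orientation=None keeps the orientation; v is the mean speed in mm/s.
- r.move_j(angles): joint-space move.
- jaws.grip(opening, newtons=None): finger opening in mm; newtons is the grip in N (None keeps the last); returns when the fingers have stopped.
- r.dwell(seconds).
- kinematics.ik(position, orientation): joint angles nearest the present ones, or None.
- sensors.state(): the state.
- viewer.read_camera(name): name is "side" or "top"; returns the picture (480x640x3 uint8, red, green, blue); there is no depth.
- viewer.get_calibration(name): a dict with "K" (3x3 intrinsics, pixels), "xyz" and "rotation" of the camera in the world. Camera axes: x right, y down, z forward; pixel columns grow to the right and rows downward; lengths in mm; the calibration is good to about 2 mm. A picture is of the moment at which its call begins. get_calibration takes no time and is no camera call.
A pose or a line that the arm cannot do raises r.Unreachable and nothing moves.
- workorder.finish_job(): hands the job in; it is judged then, once.
Trained networks look in the newest picture that a camera, given by its name, has taken for a name from the list of things; names that differ only in an ending like _2 or _b are one class to them, and where a whole thing is asked for, a point or a joint stands for the part that bears it (a point fixed in the world has none). Each returns a list of dicts, best first, with "conf" (0 to 1); they miss things now and then, are a little off and sometimes report something else, mostly with a low value. They report only what shows in the picture. A call takes as long as a camera call. They do not tell look-alikes from the thing itself.
- spotter.outline_of(camera, query): "mask" (480x640 bool, what is visible of it) and "rect" ([centre column, centre row, width, height] in pixels, round what is visible of it).
The state is a dict: "clock": time; "joint_pos": joint angles; "qvel": joint speeds; "joint_torque": joint torques, N m; "ee_pos": TCP position; "ee_rot": TCP orientation; "wrist_force": force on the tool from outside, world axes, zero at the start; "torque": the same for the moment, N m; "gripper_width": finger opening in mm; "grip_force": force on a finger pad.
Only numpy, scipy, OpenCV 4.12 (cv2) and the standard library are available. Lean on these libraries where they do the work, as an engineer would, in place of code of your own. Each camera call takes 0.05 s, during which the arm holds its last target. There are 200 camera calls.

## Working session

There is one attempt and no reset: what is moved stays moved. The work goes in short steps, each a Python script; the robot and the scene stay as the last script left them, time stands still between calls to the robot, and variables do not carry over. Pictures are saved under pics/ and viewed, at most 10 in all, crops included, and the job is handed in when it is done.

```bash
mkdir -p pics
python3 - <<'E'
from bench import r, jaws, kinematics, sensors, viewer, workorder, spotter
import cv2
for n in ("top","side"):
    im=viewer.read_camera(n); cv2.imwrite(f"pics/{n}0.png",im[:,:,::-1]); c=viewer.get_calibration(n)
    print(n,c["K"],c["xyz"],c["rotation"])
    for q in ("roller","bracket","axle","short_axle","rack"):
        print(q,[(round(d["conf"],2),[round(float(v)) for v in d["rect"]]) for d in spotter.outline_of(n,q)])
s=sensors.state();print(s["clock"],s["ee_rot"],s["gripper_width"])
E
```

```text
top [[619.21504668   0.         330.02250578]
 [  0.         619.21504668 244.31807021]
 [  0.           0.           1.        ]] [ 295.05023976    6.7933255  1309.35553062] [ 0.05852992 -0.69468271  0.7151211  -0.05091159]
roller [(0.98, [245, 307, 38, 30]), (0.82, [204, 260, 43, 26]), (0.75, [490, 220, 16, 77]), (0.69, [407, 328, 41, 31])]
bracket [(0.79, [349, 215, 67, 65])]
axle [(0.84, [492, 217, 21, 82]), (0.62, [485, 341, 48, 74]), (0.53, [460, 161, 33, 32])]
short_axle [(0.93, [449, 237, 17, 54])]
rack [(0.61, [466, 228, 82, 50]), (0.34, [490, 219, 23, 77])]
side [[507.78178809   0.         323.15851143]
 [  0.         507.78178809 247.5547932 ]
 [  0.           0.           1.        ]] [  41.92265495 -750.33459794  858.62138693] [-0.3983388   0.87392524 -0.25780966  0.10542801]
roller [(0.94, [240, 244, 35, 35]), (0.93, [287, 334, 36, 46]), (0.9, [259, 211, 30, 30]), (0.56, [351, 177, 21, 43])]
bracket [(0.66, [352, 260, 68, 70]), (0.19, [424, 343, 67, 52])]
axle [(0.59, [310, 404, 58, 71]), (0.55, [423, 345, 60, 49])]
short_axle [(0.78, [382, 322, 45, 32])]
rack [(0.73, [408, 344, 70, 72])]
0.6 [ 4.19823716e-06  1.91194273e-01  9.81552215e-01 -3.20384152e-06] 85.4511503351653
```

View pics/top0.png

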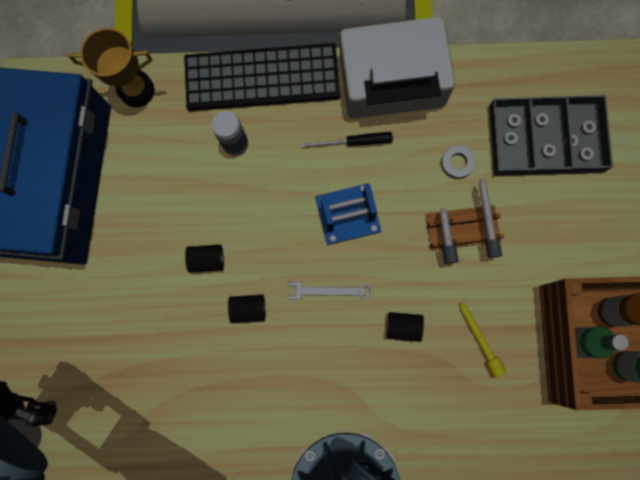

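View pics/side0.png

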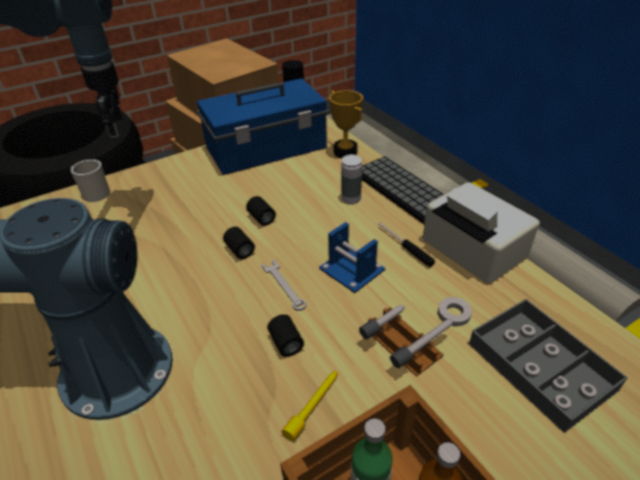

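The top view shows three roller look-alikes at (204,258), (246,308) and (405,326). World +y is to the left in the image, so the one farthest left is **(204,258)**. There are two grey axles in the rack. The one at (490,218) has the longer shaft, the one at (449,237) is the short one, and the yellow one at (483,340) is excluded. The bracket is at (349,215). I'll fit silhouettes in both views and confirm with an overlaid crop.

```bash
cat > h.py <<'E'
from bench import r, jaws, kinematics, sensors, viewer, workorder, spotter
import cv2, numpy as np
from scipy.spatial.transform import Rotation as R
from scipy.optimize import minimize
S=8
def cam(n):
    c=viewer.get_calibration(n); q=c["rotation"]
    M=R.from_quat(q,scalar_first=True).as_matrix() if np.ndim(q)==1 else np.array(q)
    return np.array(c["K"]),np.array(c["xyz"]),M
CAM={n:cam(n) for n in("top","side")}
def proj(n,P):
    K,t,M=CAM[n]; p=(np.atleast_2d(P)-t)@M@K.T
    return p[:,:2]/p[:,2:]
def place(P,x,y,a,z=0):
    return P@R.from_euler('z',a).as_matrix().T+[x,y,z]
def box(x,y,z): return np.array([[a,b,c] for a in x for b in y for c in z],float)
th=np.linspace(0,2*np.pi,24,endpoint=False)
def cyl(rad,u0,u1,ax):   # rings along axis
    c,s=rad*np.cos(th),rad*np.sin(th); o=[]
    for u in(u0,u1):
        o.append(np.c_[0*c+u,c,s] if ax=='x' else np.c_[c,0*c+u,s])
    return np.vstack(o)
ROLLER=[cyl(28,-35,35,'y')+[0,0,28]]
BRACKET=[box((-55,55),(-60,60),(0,10)),box((-30,30),(39,51),(0,105)),box((-30,30),(-51,-39),(0,105))]
AXLE=[cyl(15,-35,0,'x')+[0,0,50],np.vstack([cyl(8,0,118,'x'),cyl(4,129.9,130,'x')])+[0,0,50]]
def sil(n,parts,p,shape):
    m=np.zeros(shape,np.uint8)
    for P in parts:
        h=cv2.convexHull(proj(n,place(P,*p)).astype(np.float32))
        cv2.fillPoly(m,[np.round(h*256).astype(np.int32)],255,cv2.LINE_AA,8)
    return m/255.
def fit(parts,masks,p0):
    def cost(q):
        p=[q[0],q[1],q[2]/100]
        c=0
        for n,m in masks.items():
            s=sil(n,parts,p,m.shape); c+=np.abs(s-m).sum()/m.sum()
        return c
    best=None
    q=[p0[0],p0[1],p0[2]*100]
    for d in(15,5,2):
        res=minimize(cost,q,method='Nelder-Mead',options=dict(initial_simplex=np.array([q]+[np.array(q)+d*e for e in np.eye(3)]),maxfev=400)); q=res.x
    return np.array([q[0],q[1],q[2]/100]),res.fun
def pix2w(n,uv,z):
    K,t,M=CAM[n]; d=M@np.linalg.solve(K,[*uv,1.]); return t+d*(z-t[2])/d[2]
def near(n,q,uv,tol=15):
    for d in spotter.outline_of(n,q):
        if np.hypot(d["rect"][0]-uv[0],d["rect"][1]-uv[1])<tol: return d["mask"].astype(float)
def quat(yaw): # tool down, tool y axis at world angle yaw
    y=np.array([np.cos(yaw),np.sin(yaw),0]); z=np.array([0,0,-1.]); x=np.cross(y,z)
    return R.from_matrix(np.c_[x,y,z]).as_quat(scalar_first=True)
E
cat > m.py <<'E'
from h import *
im=viewer.read_camera("top"); viewer.read_camera("side")
def overlay(parts,p):
    for P in parts:
        h=cv2.convexHull((proj("top",place(P,*p))*4+1.5).astype(np.float32)).astype(int)
        cv2.polylines(big,[h],True,(0,255,255),1)
big=cv2.resize(im[:,:,::-1],None,fx=4,fy=4,interpolation=cv2.INTER_CUBIC)
for name,parts,q,uv,z,us in(("roller",ROLLER,"roller",(204,259),28,(259,211)),("bracket",BRACKET,"bracket",(349,215),20,(352,260)),("axle",AXLE,"axle",(491,218),50,(423,345))):
    g=pix2w("top",uv,z); print(name,g[:2],"side px",proj("side",g).round())
    for sel in(("top","side"),("top",),("side",)):
        ms={n:near(n,q,{"top":uv,"side":us}[n]) for n in sel}
        ms={k:v for k,v in ms.items() if v is not None}
        if not ms: continue
        p,c=fit(parts,ms,[g[0]-(40 if name=="axle" else 0),g[1],0.15]); print(list(ms),p.round(3),round(c,3))
        if len(sel)==2: overlay(parts,p)
cv2.imwrite("pics/fit_a.png",np.hstack([big[920:1160,700:1000],big[700:1000,1220:1560][:240],big[680:1060,1840:2040][:240]])if 0 else cv2.resize(big[640:1160,680:2080],(800,297)))
cv2.imwrite("pics/fit_b.png",np.vstack([np.hstack([big[900:1180,680:1080],big[720:1000,1200:1600]]),np.hstack([big[700:1000,1680:2080],big[700:1000,1680:2080]])]))
E
python3 m.py
```

```text
roller [472.19564831 282.28369689] side px [[260. 210.]]
['top', 'side'] [473.177 280.736   0.   ] 0.148
['top'] [4.73220e+02 2.80593e+02 2.00000e-03] 0.073
['side'] [4.72624e+02 2.80448e+02 1.10000e-02] 0.07
bracket [558.35789662 -24.13509246] side px [[351. 265.]]
['top', 'side'] [ 5.64016e+02 -2.21320e+01  2.11000e-01] 0.15
['top'] [ 5.63729e+02 -2.25230e+01  2.05000e-01] 0.071
['side'] [ 5.64599e+02 -2.23340e+01  2.28000e-01] 0.07
axle [ 536.93483935 -316.23807657] side px [[426. 342.]]
['top', 'side'] [ 4.92232e+02 -3.15578e+02  1.06000e-01] 0.301
['top'] [ 4.90781e+02 -3.15734e+02  1.07000e-01] 0.151
['side'] [ 4.92307e+02 -3.15923e+02  1.07000e-01] 0.142
```

View pics/fit_b.png

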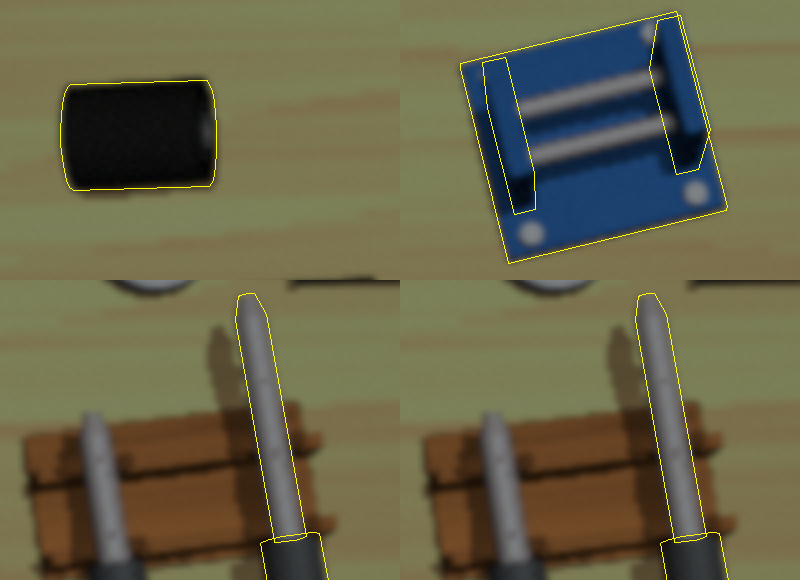

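The overlay matches the roller at (140,135), the bracket at (595,135) and the long axle at (270,420). The short axle next to it at (100,490) is clearly shorter. Next I'll check reachability and do the roller.

```bash
cat >> h.py <<'E'
RO=np.array([473.1,280.6]); RA=0.005
B=np.array([564.0,-22.2,85.]); BA=0.211
AX=np.array([491.8,-315.6,50.]); AA=0.107
yd=np.array([-np.sin(BA),np.cos(BA),0]); ad=np.array([np.cos(AA),np.sin(AA),0])
E
python3 - <<'E'
from h import *
pi=np.pi
def t(l,p,y):
    k=kinematics.ik(list(p),list(quat(y))); print(l,round(y,2),None if k is None else np.round(k,2))
for k in(0,pi):
    t("roll",[*RO,5],RA+k); t("place",[*B[:2],62],BA+k)
for k in(pi/2,-pi/2): t("axle",AX-17.5*ad-[0,0,19],AA+k)
for s in(1,-1):
  for k in(0,pi):
    for d in(0,145): t(f"ins{s} {d}",B+s*yd*(68.5+d)-[0,0,19],BA+k)
E
```

```text
roll 0.01 [ 0.32  0.44  1.8  -0.    0.9   0.31]
place 0.21 [-0.25  0.37  1.75 -0.    1.02 -0.46]
roll 3.15 [ 0.32  0.44  1.8  -0.    0.9  -2.83]
place 3.35 [-0.25  0.37  1.75 -0.    1.02  2.68]
axle 1.68 [-0.8   0.43  1.74 -0.    0.97 -2.48]
axle -1.46 [-0.8   0.43  1.74 -0.    0.97  0.67]
ins1 0 0.21 [-0.13  0.34  1.78 -0.    1.02 -0.34]
ins1 145 0.21 [ 0.13  0.34  1.78 -0.    1.02 -0.08]
ins1 0 3.35 [-0.13  0.34  1.78 -0.    1.02  2.8 ]
ins1 145 3.35 [ 0.13  0.34  1.78 -0.    1.02  3.06]
ins-1 0 0.21 [-0.36  0.4   1.7  -0.    1.05 -0.57]
ins-1 145 0.21 [-0.54  0.52  1.51 -0.    1.1  -0.76]
ins-1 0 3.35 [-0.36  0.4   1.7  -0.    1.05  2.57]
ins-1 145 3.35 [-0.54  0.52  1.51 -0.    1.1   2.39]
```

Run:
```python
from h import *
q=list(quat(RA)); qb=list(quat(BA))
jaws.grip(85)
r.reach([*RO,110],q); r.move_straight([*RO,5],v=120)
jaws.grip(40,60); print("w",sensors.state()["gripper_width"],sensors.state()["grip_force"])
r.move_straight([*RO,190],v=200)
r.reach([*B[:2],190],qb)
s=sensors.state(); print(s["clock"],s["gripper_width"],s["wrist_force"])
ims=[viewer.read_camera(n)[:,:,::-1] for n in("top","side")]
pt=proj("top",B)[0].astype(int); ps=proj("side",B)[0].astype(int)
c=[cv2.resize(np.ascontiguousarray(i[max(p[1]-70,0):][:140,max(p[0]-70,0):][:,:140]),(400,400),interpolation=cv2.INTER_CUBIC) for i,p in zip(ims,(pt,ps))]
cv2.imwrite("pics/hold.png",np.hstack(c))
```

```text
w 54.98797304777746 63.558440962806344
6.625 55.143034627460764 [-0.44602175 -0.54459015 -1.75302507]
```

View pics/hold.png

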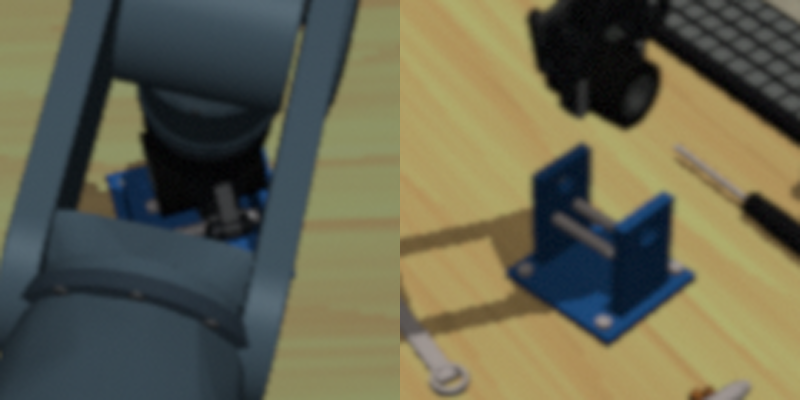

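The roller is held level over the bracket at (635,95) in the side crop, with its axis along the bars. I'll lower it, watching the wrist force.

Run:
```python
from h import *
r.move_straight([*B[:2],75],v=120)
f0=np.array(sensors.state()["wrist_force"])
for z in np.arange(71,57,-1.):
    r.move_straight([*B[:2],z],v=40)
    f=np.array(sensors.state()["wrist_force"])-f0
    if abs(f[2])>4: break
print(z,f)
jaws.grip(80)
r.move_straight([*B[:2],190],v=200)
jaws.grip(70)
g=AX-17.5*ad
r.reach([*g[:2],150],list(quat(AA+np.pi/2)))
s=sensors.state(); print(s["clock"],s["wrist_force"])
ims=[viewer.read_camera(n)[:,:,::-1] for n in("top","side")]
c=[]
for n,i,P in zip(("top","side"),ims,(B,B)):
    p=proj(n,P)[0].astype(int); c.append(cv2.resize(np.ascontiguousarray(i[p[1]-50:p[1]+50,p[0]-50:p[0]+50]),(400,400),interpolation=cv2.INTER_CUBIC))
cv2.imwrite("pics/placed.png",np.hstack(c))
for n,uv in(("top",(349,210)),("side",(352,250))):
    for d in spotter.outline_of(n,"roller"): print(n,round(d["conf"],2),np.round(d["rect"]))
print(proj("top",B),proj("side",B))
```

```text
62.0 [-5.16703695  0.35611585 11.70429725]
13.5167 [-0.00162485 -0.09084642 -0.11839639]
top 0.82 [248. 310.  39.  28.]
top 0.61 [399. 324.  23.  26.]
top 0.56 [348. 205.  42.  34.]
side 0.89 [286. 334.  38.  46.]
side 0.87 [241. 243.  34.  32.]
side 0.86 [351. 243.  34.  31.]
side 0.39 [385. 229.  13.   8.]
[[348.50764035 205.82641514]] [[352.43994831 242.82949407]]
```

View pics/placed.png

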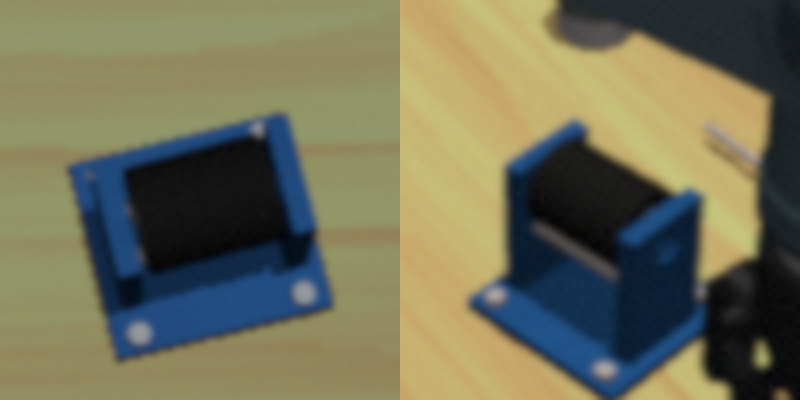

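The roller is seated between the plates, centred at about (205,205) in the top crop. Now the axle.

Run:
```python
from h import *
g=AX-17.5*ad; q=list(quat(AA+np.pi/2))
r.move_straight([*g[:2],29.5],v=120)
jaws.grip(20,120); s=sensors.state(); print("w",s["gripper_width"],s["grip_force"],s["wrist_force"])
r.move_straight([*g[:2],60],v=60)
r.move_straight([*g[:2],230],v=200)
qi=list(quat(BA))
p=B+yd*(68.5+150); 
r.reach([*p[:2],200],qi)
r.move_straight([*p[:2],B[2]-20.5],v=150)
s=sensors.state(); print(s["clock"],s["gripper_width"],s["wrist_force"],s["torque"],s["ee_pos"])
ims={n:viewer.read_camera(n)[:,:,::-1] for n in("top","side")}
c=[]
for n,i in ims.items():
    p=proj(n,B+yd*105)[0].astype(int); 
    b=cv2.resize(np.ascontiguousarray(i[p[1]-65:p[1]+65,p[0]-65:p[0]+65]),(400,400),interpolation=cv2.INTER_CUBIC)
    for d in(88.5,218.5-17.5): 
        u=(proj(n,B+yd*d)[0]-p+65)*400/130; cv2.circle(b,tuple(u.astype(int)),3,(0,255,255),1)
    c.append(b)
cv2.imwrite("pics/pre.png",np.hstack(c))
```

```text
w 27.072490630984323 117.69026041030884 [-1.63940405  3.64111702  5.3883749 ]
20.125 26.906732826761445 [ 0.44102776 -0.02838022 -1.84031236] [ 0.12778068  0.01979778 -0.03119131] [519.17082986 191.52419971  65.4935517 ]
```

View pics/pre.png

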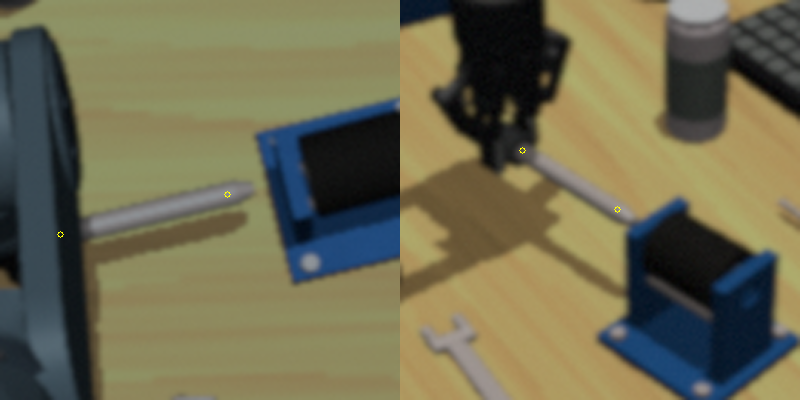

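The axle is held on the line in both views, with its tip (255,188 top; 633,222 side) just short of the left plate. I'll check the residual offset and tilt numerically.

```bash
cat > chk.py <<'E'
from h import *
from scipy.optimize import least_squares
def shaft(dtip):  # measure lateral (bracket x) and z offsets at points along the shaft, from grey centre-lines in both views
    xd=np.array([np.cos(BA),np.sin(BA),0]); ds=np.linspace(dtip+15,dtip+95,9); out=[]
    obs={}
    for n in("top","side"):
        im=viewer.read_camera(n)
        m=None
        for d in spotter.outline_of(n,"axle"):
            u=proj(n,B+yd*(dtip+60))[0].round().astype(int)
            if d["mask"][u[1]-2:u[1]+3,u[0]-2:u[0]+3].any(): m=d["mask"]; break
        if m is None: print(n,"no mask"); continue
        o=[]
        for d in ds:
            a=proj(n,B+yd*d)[0]; t=proj(n,B+yd*(d+5))[0]-a; t/=np.hypot(*t); nv=np.array([-t[1],t[0]])
            k=np.arange(-9,9.01,.1); pts=a+k[:,None]*nv
            v=cv2.remap(m.astype(np.float32),pts[:,0].astype(np.float32)[None],pts[:,1].astype(np.float32)[None],cv2.INTER_LINEAR)[0]
            gx=(proj(n,B+yd*d+xd)[0]-a)@nv; gz=(proj(n,B+yd*d+[0,0,1])[0]-a)@nv
            if v.sum()>5: o.append((d,(k*v).sum()/v.sum(),gx,gz))
        obs[n]=np.array(o); print(n,len(o))
    D=np.vstack(list(obs.values()))
    s=D[:,0]-dtip
    A=np.c_[D[:,2],D[:,2]*s,D[:,3],D[:,3]*s]
    x=np.linalg.lstsq(A,D[:,1],rcond=None)[0]
    print("at tip: dx %.2f dz %.2f  slopes x %.4f z %.4f"%(x[0],x[2],x[1],x[3]), "res",np.std(A@x-D[:,1]).round(2))
if __name__=="__main__": shaft(71)
E
python3 chk.py
```

```text
top 9
side 9
at tip: dx 1.31 dz 0.26  slopes x 0.0009 z -0.0323 res 0.16
```

```bash
cat > ins.py <<'E'
from h import *
import sys
d0,d1,ox,oz=map(float,sys.argv[1:5])
xd=np.array([np.cos(BA),np.sin(BA),0]); qi=list(quat(BA))
P=lambda d: list(B+yd*(68.5+d)+xd*ox+[0,0,oz-20.5])
r.move_straight(P(d0),qi,v=60); r.dwell(.2)
f0=np.array(sensors.state()["wrist_force"]); log=[]
d=d0
while d>d1:
    d=max(d-4,d1); r.move_straight(P(d),qi,v=50)
    f=np.array(sensors.state()["wrist_force"])-f0
    fx,fy,fz=f@xd,f@yd,f[2]; log.append((d,fx,fy,fz,ox,oz))
    if abs(fy)>25: print("axial stop"); break
    ox+=np.clip(.05*fx,-.4,.4); oz+=np.clip(.05*fz,-.4,.4)
print(np.round(log,1)); s=sensors.state(); print(s["clock"],s["gripper_width"],s["ee_pos"])
E
python3 ins.py 150 60 -1.0 0.5
```

```text
[[ 1.46e+02  7.00e-01  1.00e-01  4.00e-01 -1.00e+00  5.00e-01]
 [ 1.42e+02 -2.00e-01  0.00e+00  4.00e-01 -1.00e+00  5.00e-01]
 [ 1.38e+02  1.10e+00 -4.00e-01  1.00e-01 -1.00e+00  5.00e-01]
 [ 1.34e+02  2.00e-01  6.00e-01  7.00e-01 -9.00e-01  5.00e-01]
 [ 1.30e+02 -2.00e-01  3.00e-01 -3.00e-01 -9.00e-01  6.00e-01]
 [ 1.26e+02 -5.00e-01 -6.00e-01  9.00e-01 -9.00e-01  6.00e-01]
 [ 1.22e+02  1.20e+00  5.00e-01  2.00e-01 -9.00e-01  6.00e-01]
 [ 1.18e+02  1.10e+00 -6.00e-01  3.00e-01 -9.00e-01  6.00e-01]
 [ 1.14e+02 -1.00e-01  0.00e+00  5.00e-01 -8.00e-01  6.00e-01]
 [ 1.10e+02 -2.00e-01 -6.00e-01  8.00e-01 -8.00e-01  7.00e-01]
 [ 1.06e+02  9.00e-01  6.00e-01 -1.00e-01 -9.00e-01  7.00e-01]
 [ 1.02e+02  9.00e-01  1.00e+00  2.00e-01 -8.00e-01  7.00e-01]
 [ 9.80e+01 -2.00e-01 -4.00e-01  5.00e-01 -8.00e-01  7.00e-01]
 [ 9.40e+01  1.00e+00 -4.00e-01 -0.00e+00 -8.00e-01  7.00e-01]
 [ 9.00e+01  7.00e-01 -8.00e-01 -0.00e+00 -7.00e-01  7.00e-01]
 [ 8.60e+01  8.00e-01  5.00e-01 -1.00e-01 -7.00e-01  7.00e-01]
 [ 8.20e+01 -5.00e-01 -5.00e-01  1.00e-01 -6.00e-01  7.00e-01]
 [ 7.80e+01  1.00e-01 -2.00e-01 -1.00e+00 -7.00e-01  7.00e-01]
 [ 7.40e+01 -0.00e+00  1.00e+00  1.30e+00 -7.00e-01  7.00e-01]
 [ 7.00e+01  9.00e-01  8.00e-01  2.00e-01 -7.00e-01  8.00e-01]
 [ 6.60e+01  2.00e-01  5.00e-01 -4.00e-01 -6.00e-01  8.00e-01]
 [ 6.20e+01  4.00e-01  1.00e-01 -3.00e-01 -6.00e-01  7.00e-01]
 [ 6.00e+01  2.00e-01 -1.00e-01 -5.00e-01 -6.00e-01  7.00e-01]]
26.625 27.141903736531706 [536.5528998  103.25412835  65.22364691]
```

The axle slides freely, with its tip inside the roller and no contact. Continuing to home, with axial-contact detection.

```bash
sed -i 's/f=np.array/if d<8: r.dwell(.05)\n    f=np.array/; s/max(d-4,d1)/max(d-(4 if d>8 else 1.5),d1)/' ins.py; python3 ins.py 60 -6 -0.6 0.7
```

```text
axial stop
[[56.   0.2  0.3 -0.7 -0.6  0.7]
 [52.  -0.8  0.6 -0.1 -0.6  0.7]
 [48.   0.   1.2 -0.6 -0.6  0.7]
 [44.  -0.8 -0.5 -1.1 -0.6  0.6]
 [40.  -0.9  0.5 -0.4 -0.7  0.6]
 [36.   0.3  0.4 -0.  -0.7  0.6]
 [32.  -0.   0.4 -0.5 -0.7  0.6]
 [28.   0.7  0.7 -0.1 -0.7  0.5]
 [24.   0.  -0.4  0.2 -0.7  0.5]
 [20.   0.1  0.  -1.4 -0.7  0.5]
 [16.   0.8 -0.1 -1.1 -0.7  0.5]
 [12.   0.5  0.1  0.1 -0.6  0.4]
 [ 8.   0.1 -0.1 -0.6 -0.6  0.4]
 [ 6.5  0.2  0.9 -1.1 -0.6  0.4]
 [ 5.  -0.8  0.  -0.  -0.6  0.3]
 [ 3.5  0.8 -0.3  0.2 -0.6  0.3]
 [ 2.   0.7 -0.1 -0.8 -0.6  0.3]
 [ 0.5  0.9  0.  -0.  -0.5  0.3]
 [-1.   0.4  4.6  0.9 -0.5  0.3]
 [-2.5  0.9 11.2  3.3 -0.5  0.3]
 [-4.   2.2 17.1  2.6 -0.4  0.5]
 [-5.5  2.7 22.3  3.8 -0.3  0.6]
 [-6.   2.9 25.1  3.6 -0.2  0.8]]
33.325 26.82276099139999 [549.09110286  44.18963011  64.7571512 ]
```

The head made contact at about d = −0.7, as predicted, so it's home. Releasing and backing off.

Run:
```python
from h import *
p=np.array(sensors.state()["ee_pos"])+yd*3.5
r.move_straight(list(p),v=40)
jaws.grip(75); r.move_straight([p[0],p[1],230],v=150)
r.reach([400,300,250],list(quat(BA))); r.dwell(.5)
s=sensors.state(); print(s["clock"],s["wrist_force"])
c=[]
for n in("top","side"):
    i=viewer.read_camera(n)[:,:,::-1]; q=proj(n,B)[0].astype(int)
    b=cv2.resize(np.ascontiguousarray(i[q[1]-55:q[1]+55,q[0]-55:q[0]+55]),(400,400),interpolation=cv2.INTER_CUBIC)
    for d in(86,51,-79):
        u=(proj(n,B+yd*d)[0]-q+55)*400/110; cv2.circle(b,tuple(u.astype(int)),3,(0,255,255),1)
    c.append(b)
cv2.imwrite("pics/end.png",np.hstack(c))
```

```text
37.1 [ 0.57402575 -0.5973563   0.23755153]
```

View pics/end.png

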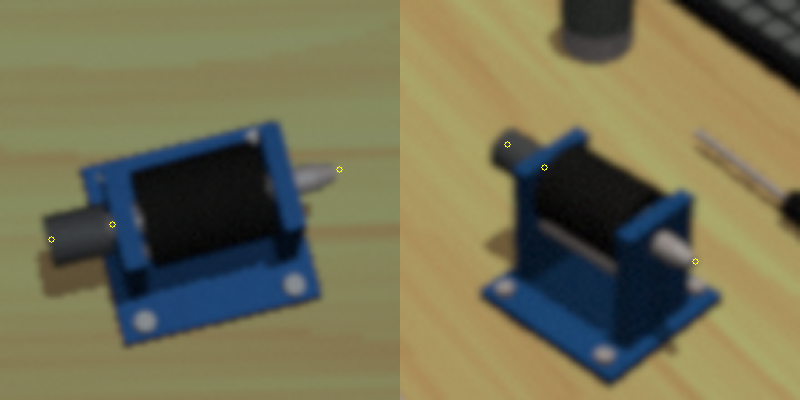

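The axle goes through both plates, with its tip at (336,172) and its head at (43–110,238). It might be 2–4 mm off home, so I'll push the head end with closed fingers to make sure.

Run:
```python
from h import *
q=list(quat(BA)); jaws.grip(0,40)
P=lambda d,z=74: list(B*[1,1,0]+yd*(86+11+d)+[0,0,z])
r.reach(P(25,140),q); r.move_straight(P(25),v=150); r.dwell(.2)
f0=np.array(sensors.state()["wrist_force"]); log=[]
for d in np.arange(18,-8,-1.5):
    r.move_straight(P(d),v=50); r.dwell(.05)
    f=(np.array(sensors.state()["wrist_force"])-f0)@yd; log.append((d,f))
    if f>18: break
print(np.round(log,1).tolist())
r.move_straight(P(25),v=100); r.move_straight(P(25,200),v=200); r.dwell(.5)
print(sensors.state()["clock"])
c=[]
for n in("top","side"):
    i=viewer.read_camera(n)[:,:,::-1]; u0=proj(n,B)[0].astype(int)
    b=cv2.resize(np.ascontiguousarray(i[u0[1]-55:u0[1]+55,u0[0]-55:u0[0]+55]),(400,400),interpolation=cv2.INTER_CUBIC); c.append(b)
cv2.imwrite("pics/end2.png",np.hstack(c))
```

```text
[[18.0, 0.3], [16.5, -0.5], [15.0, 0.6], [13.5, 0.0], [12.0, 0.3], [10.5, 0.7], [9.0, -0.0], [7.5, 0.5], [6.0, 0.1], [4.5, -1.1], [3.0, 0.2], [1.5, -0.8], [0.0, 0.4], [-1.5, 7.1], [-3.0, 13.4], [-4.5, 17.6], [-6.0, 25.1]]
46.625
```

View pics/end2.png

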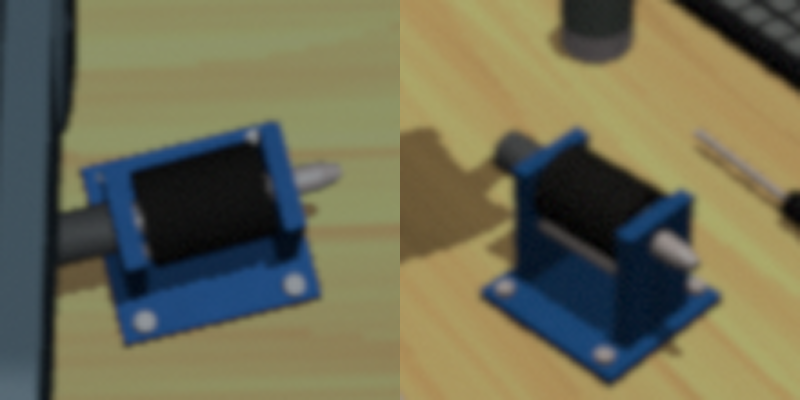

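The push met a stiff stop at the predicted home position, and the tip now reaches (341,174). The head is against the plate and the robot is clear, so I'm handing in.

```bash
python3 -c "
from bench import *
from bench import workorder
print(workorder.finish_job())"
```

```text
the job is handed in; nothing more can be done
None
```

The roller is on the bracket's bars, the long axle is through both plates and the roller with its head home, the gripper is clear, and the job was handed in after about 47 s (no verdict was returned).

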